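Snap the cap onto the polish bottle

ROBOT

A 7-joint arm with a two-finger parallel gripper is mounted at the origin on the work surface. World frame = base frame: x ahead of the robot, y to its left, z up, the work surface at z = 0. Lengths are in m, angles in rad, forces in N, time in s.
With the tool pointing down it reaches from about 0.425 to 0.875 m from the base axis. Payload 4.7 kg.
Tool frame: the origin (TCP) lies at the very end of the fingers, on their centre line; the grasp point (between the pads) lies 19 mm behind it; z points along the fingers, y is the line along which they close (so a half turn about z gives the same grasp; the last joint's range is limited). The gripper opens to 87 mm and grips with 3 to 60 N. Pads are 19 mm wide; open, the fingers measure 117 mm over their backs; the gripper's body (75 mm by 190 mm) begins 51 mm behind the grasp point.
Start: joints at [-1.306, 0.321, -0.07, 1.45, 0.023, 1.371, -0.057], TCP at [0.161, 0.63, 0.223] pointing down, gripper open.
Joint ranges: [-2.86, 2.86], [-0.3, 2.09], [-1.38, 1.24], [0.06, 2.45], [-1.56, 4.7], [0.09, 2.05], [-2.69, 2.69]. Speed limits (rad/s): [2.57, 2.57, 3.14, 3.14, 3.14, 3.14, 3.14].

INTERFACE

Orientations are given as a rotation vector (axis times angle).
In Python, from bench import ctrl, vision gives the robot as it stands.
- The arm moves only by the tool jog_arm, never from a script. Its argument "increments" is a list of rows, each an object of numbers: "tx", "ty", "tz": the shift along the tool's x, y, z in mm; "wx", "wy", "wz": the turn, a rotation vector about the tool's x, y, z in rad; "gripper": the opening, from 0 (shut) to 1 (fully open). In form: [{"tx": .., "ty": .., "tz": .., "wx": .., "wy": .., "wz": .., "gripper": ..}, ...]. A call has exactly 5 rows; each row is the pose to reach, as a shift and turn from the pose commanded when the call began, along the tool's axes at that moment; what a row does not reach only later rows make up. A row lasts 1/12 s, in which the tool goes at most 41.7 mm and 7.16 degrees, less where a joint would pass 70% of its speed; a pose out of reach is approached as far as the arm can. A call with a gripper value outside its range is refused whole. The fingers move at their own pace and stop on an object; "grip_force" is the grip in N (left out, the last holds). Time passes only in rows, so rows that repeat a pose let the fingers close, or fill a call up. It gives the time, the measured TCP pose, the force, the opening and the grip force at its end, in the units of the state.
- ctrl.get_state(): the state, without advancing time (a new reading comes with each control period).
- vision.get_image(name): name is "side" or "top"; returns a dict with "color" (384x512x3 uint8, blue, green, red), "fx", "fy", "cx", "cy" (pixels), "extrinsics" (4x4, takes a point from world to camera coordinates). Camera axes: x right, y down, z forward; pixel columns grow to the right and rows downward; lengths in m; the calibration is good to about 2 mm. A picture is of the moment at which its call begins. There is no depth.
- ctrl.close_job(): hands the job in; it is judged then, once.
Trained networks look in the newest picture that a camera, given by its name, has taken for a name from the list of things; names that differ only in an ending like _2 or _b are one class to them, and where a whole thing is asked for, a point or a joint stands for the part that bears it (a point fixed in the world has none). Each returns a list of dicts, best first, with "conf" (0 to 1); they miss things now and then, are a little off and sometimes report something else, mostly with a low value. They report only what shows in the picture. A call takes as long as a camera call. They do not tell look-alikes from the thing itself.
- vision.spot_in(camera, thing): "bbox" ([left, top, right, bottom] in pixels, round what is visible of it).
The state is a dict: "time": time; "joint_positions": joint angles; "qd": joint speeds; "joint_torque": joint torques, N m; "position": TCP position; "tool_rot": TCP orientation; "ft_force": force on the tool from outside, world axes, zero at the start; "torque": the same for the moment, N m; "grip_width": opening from 0.0 (shut) to 1.0 (fully open); "grip_force": force on a finger pad.
Only numpy, scipy, OpenCV 4.12 (cv2) and the standard library are available. Lean on these libraries where they do the work, as an engineer would, in place of code of your own. Each camera call takes 0.05 s, during which the arm holds its last target. There are 200 camera calls.

TASK

The liquid shoe polish on the hallway shelf is to be closed: first press the spring valve head on top of the bottle down to its stop and let it come up again, then take the ribbed cap, put it over the valve head onto the bottle's neck and press until it clicks and sits fully home on the collar. Keep pressing the cap down firmly, with some 10 to 20 N, and finish like that, with the gripper still pushing on the cap; leave the tins, the brush and the latch box where they are.

Things in the scene. Friction and masses are not known exactly. Their poses are not given: they have to be found in the camera images.
- bottle: Black bottle, 60 mm across, in a square pale wooden block (84 x 84 x 30 mm) screwed to the shelf; it cannot move. Origin: centre of the block's underside on the shelf, z up the bottle's axis. Heights above the shelf: shoulder to 83 mm, collar top 90, white neck above it, then the valve head, whose top is at 137. Bottle and cap may swap sides from start to start.
- collar: The bottle's black collar, a fixed disc 48 mm across, 7 mm thick, on the bottle's axis. Origin: centre of its underside (83 mm above the shelf); its top face, at 90 mm, is where the cap's rim comes to rest.
- neck_top (a point): Centre of the top of the white neck (the stud), 115 mm above the shelf on the bottle's axis. The neck is 29 mm across from 90 to 109 mm and tapers to 22 mm at its top. Four small spring beads stick 3 mm out of it, centred 100 mm above the shelf: the cap's lip must be forced over them.
- valve (a joint): Travel of the spring valve head: 0 up at rest, 0.008 m pressed down to its stop. It takes about 2 N to start and 6 N at the stop, and springs back up when let go.
- valve_top (a point): Centre of the flat top of the white valve head (a disc 24 mm across, 12 mm high, 18 mm flat on top), on the bottle's axis; 137 mm above the shelf at rest, 129 mm at the stop.
- cap: Loose black snap cap, a ribbed straight cylinder 42 mm across, 57 mm high, about 30 g, closed on top; starts standing on its open mouth. Origin: centre of the mouth, z towards the closed top. Inside 36 mm across, 52 mm deep; a 5 mm high lip at the mouth leaves a 31 mm opening (1 mm clearance a side round the neck). Fully home, its origin is 90 mm above the shelf.
- cap_top (a point): Centre of the cap's flat closed top, 57 mm above its mouth. Pressing the cap on: the lip meets the beads with the mouth about 14 mm above the collar, passing them takes 6 to 10 N (more if off-centre), then the force drops, and the rim lands on the rigid collar, where the force rises again.
- tin_brown: Bystander: loose round polish tin with a brown lid, 71 mm across, 25 mm high, between the places of bottle and cap. Origin at the centre of its underside.
- tin_black: Bystander: loose round polish tin with a black lid, 71 mm across, 25 mm high, beyond the work. Origin at the centre of its underside.
- brush: Bystander: loose shoe brush with a wooden back, 50 x 150 x 45 mm, long along its y axis, beyond the work. Origin at the centre of its underside.
- latch_box: Bystander: loose plastic box closed by a spring latch, 92 x 142 x 48 mm, beyond the work. Origin at the centre of its underside.
There are look-alikes about, which are no part of the job. Of the things like the bottle, leave any that is pink; of the rest the larger one is meant.

How it is judged:
By the outcome, as a careful person would: the job done as asked, in the order asked, and still so for the second after the job is handed in, while the arm keeps its last pose, push and grip.
It also fails if it takes over 56 s, if anything falls off the work surface, if the arm or the gripper's body presses on something with over 40 N, if the wrist force passes 120 N, or if a joint passes its speed limit or range.

## Working session

There is one attempt and no reset: what is moved stays moved. The work goes in short steps, Python scripts to look and compute and a tool call to move; the robot and the scene stay as the last step left them, time stands still between calls to the robot, and variables do not carry over. Pictures are saved under pics/ and viewed, at most 10 in all, crops included, and the job is handed in when it is done.

Besides the shell and the picture viewer there is one more tool, called after "Request:" by a JSON object that holds its "fn" and its "kwargs". jog_arm: Moves the arm, as the interface text tells. Its arguments: {"type":"object","properties":{"increments":{"type":"array"},"grip_force":{"type":"number"}},"required":["increments"]}

```bash
mkdir -p pics; cat > h.py <<'E'
import numpy as np, cv2
from bench import ctrl, vision
from scipy.spatial.transform import Rotation as R
def grab(n,f=None):
    i=vision.get_image(n)
    if f: cv2.imwrite('pics/'+f,i['color'])
    return i
def P(i,p):
    c=i['extrinsics']@np.r_[p,1]; return np.array([i['fx']*c[0]/c[2]+i['cx'],i['fy']*c[1]/c[2]+i['cy']])
def at_z(i,uv,z):
    E=np.array(i['extrinsics']); Rm,t=E[:3,:3],E[:3,3]; o=-Rm.T@t
    d=Rm.T@np.array([(uv[0]-i['cx'])/i['fx'],(uv[1]-i['cy'])/i['fy'],1]); return o+d*(z-o[2])/d[2]
E
python3 - <<'E'
from h import *
for n in('top','side'):
    i=grab(n,n+'0.png'); E=np.array(i['extrinsics']); print(n,i['fx'],i['cx'],i['cy'],(-E[:3,:3].T@E[:3,3]).round(3),E[:3,:3].round(2).tolist())
    for t in('bottle','cap','collar','valve','tin_brown'):
        for d in vision.spot_in(n,t)[:4]: print(t,np.round(d['bbox'],1),round(d['conf'],2))
s=ctrl.get_state();print(s['time'],s['position'],s['tool_rot'],s['ft_force'])
E
```

```text
top 461.3317609900509 257.52448081668655 189.5948734837306 [ 0.497 -0.012  1.289] [[-0.01, -1.0, 0.0], [-1.0, 0.01, -0.08], [0.08, -0.0, -1.0]]
bottle [335.3 165.8 374.1 201.5] 0.87
bottle [300.9 253.7 326.3 278.3] 0.59
cap [149.9 214.7 166.  229.8] 0.59
collar [351.8 175.7 366.9 193.4] 0.68
collar [302.6 210.4 322.7 231.1] 0.53
valve [362.  177.1 370.1 187.1] 0.6
valve [305.4 216.7 318.9 226.4] 0.54
tin_brown [238.  188.8 265.5 216.9] 0.7
side 363.4191340252526 256.5595074543609 190.8293188026969 [0.516 0.624 0.592] [[-0.99, -0.12, 0.01], [-0.08, 0.6, -0.79], [0.09, -0.79, -0.61]]
bottle [246.7 123.1 276.5 170.3] 0.72
bottle [276.9 145.3 309.5 198.9] 0.71
bottle [326.2 160.2 351.1 201.3] 0.59
cap [270.  302.1 294.3 343. ] 0.8
cap [288.6 143.  301.3 153.2] 0.68
collar [286.4 159.4 304.7 170.2] 0.7
collar [251.9 133.6 270.  144.4] 0.48
collar [333.2 172.9 349.  175.8] 0.47
valve [288.6 148.  299.7 156.5] 0.6
valve [258.  119.3 266.8 125.3] 0.6
tin_brown [250.6 212.3 283.7 238.7] 0.68
0.6 [0.16132868 0.62967373 0.22258254] [3.92831497e-01 3.11688298e+00 9.55585714e-05] [-0.5409238  -0.33356196  0.36355252]
```

View pics/top0.png

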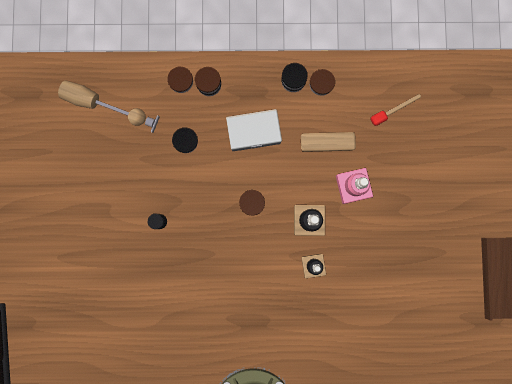

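View pics/side0.png

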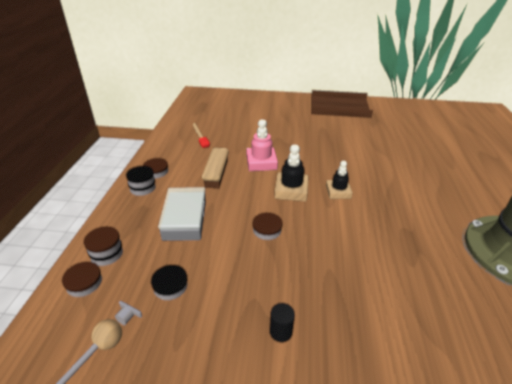

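The top view shows the target bottle in its wooden block at about (310,220), with the valve head at (313,219). The pink look-alike is at (357,185), the small one at (315,266), and the cap at (157,221). In the side view the cap is at (282,322) and the bottle at (293,172). Next I'll measure these more finely.

```bash
python3 - <<'E'
from h import *
i=grab('top');j=grab('side')
a=cv2.resize(i['color'][195:245,285:335],(400,400),interpolation=cv2.INTER_CUBIC)
b=cv2.resize(i['color'][197:247,132:182],(400,400),interpolation=cv2.INTER_CUBIC)
c=cv2.resize(j['color'][140:205,260:325],(400,400)[:2],interpolation=cv2.INTER_CUBIC)
d=cv2.resize(j['color'][295:350,255:310],(400,400),interpolation=cv2.INTER_CUBIC)
cv2.imwrite('pics/z1.png',cv2.resize(np.vstack([np.hstack([a,b]),np.hstack([c,d])]),(600,600)))
# masks
def blob(img,box,f):
    x0,y0,x1,y1=box; h=img[y0:y1,x0:x1].astype(int); m=f(h).astype(np.uint8)
    n,l,s,ce=cv2.connectedComponentsWithStats(m); k=1+np.argmax(s[1:,4]); return s[k][:4]+[x0,y0,0,0],s[k][4],ce[k]+[x0,y0]
white=lambda h:(h.min(2)>140); dark=lambda h:h.max(2)<60
print('topwhite',blob(i['color'],(290,200,332,240),white)); print('topcap',blob(i['color'],(140,205,175,240),dark))
print('sidewhite',blob(j['color'],(275,140,312,205),white)); print('sidecap',blob(j['color'],(260,295,305,350),dark))
print('topblack',blob(i['color'],(290,200,332,240),dark))
E
```

```text
topwhite (array([308, 215,  11,  10]), np.int32(91), array([312.58241758, 219.2967033 ]))
topcap (array([148, 214,  19,  15]), np.int32(241), array([156.88381743, 221.        ]))
sidewhite (array([288, 145,  11,  21]), np.int32(187), array([293.63101604, 155.13368984]))
sidecap (array([270, 304,  24,  38]), np.int32(747), array([281.38821954, 322.11512718]))
topblack (array([300, 209,  23,  22]), np.int32(268), array([309.85447761, 220.03358209]))
```

View pics/z1.png

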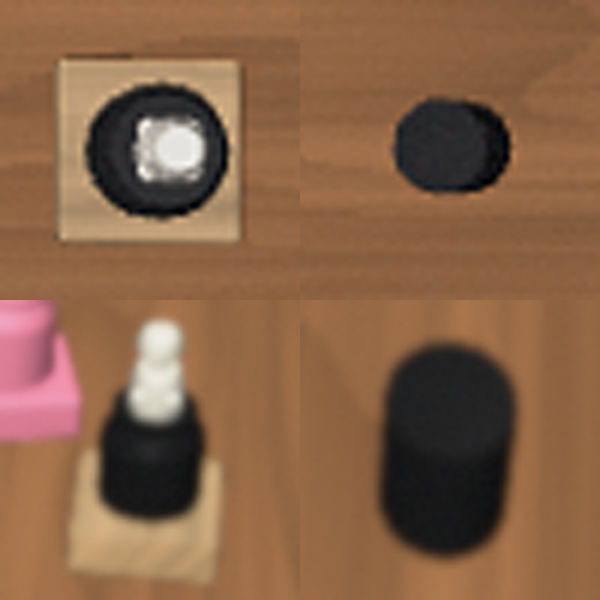

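The crop shows the valve top at about (314.3,218.8) in the top view and (294.2,146) in the side view. The block centre is at top (309.3,219.5). The cap top centre is at top (154.8,220.7) and side (282.2,312.3).

```bash
python3 - <<'E'
from h import *
i=grab('top');j=grab('side')
print('block',at_z(i,(309.3,219.5),.03),'valve top',at_z(i,(314.3,218.8),.137),'side',at_z(j,(294.2,146),.137))
print('cap',at_z(i,(154.8,220.7),.057),at_z(j,(282.2,312.3),.057))
s=ctrl.get_state();Rm=R.from_rotvec(s['tool_rot']).as_matrix();print(Rm.round(3))
E
```

```text
block [ 0.51219848 -0.1553226   0.03      ] valve top [ 0.51258409 -0.15565546  0.137     ] side [ 0.51240715 -0.16055786  0.137     ]
cap [0.51150302 0.25939116 0.057     ] [0.51170763 0.25796859 0.057     ]
[[-0.969  0.248  0.   ]
 [ 0.248  0.969  0.   ]
 [-0.     0.    -1.   ]]
```

Request:
{"fn": "jog_arm", "kwargs": {"increments": [{"tx":-34,"ty":-21,"wz":-0.05,"gripper":0},{"tx":-68,"ty":-42,"wz":-0.1,"gripper":0},{"tx":-102,"ty":-63,"wz":-0.15,"gripper":0},{"tx":-136,"ty":-84,"wz":-0.2,"gripper":0},{"tx":-170,"ty":-105,"wz":-0.25,"gripper":0}]}}

```text
validation failed for argument at $.in...
```

Request:
{"fn": "jog_arm", "kwargs": {"increments": [{"tx":-34,"ty":-21,"tz":0,"wx":0,"wy":0,"wz":-0.05,"gripper":0},{"tx":-68,"ty":-42,"tz":0,"wx":0,"wy":0,"wz":-0.1,"gripper":0},{"tx":-102,"ty":-63,"tz":0,"wx":0,"wy":0,"wz":-0.15,"gripper":0},{"tx":-136,"ty":-84,"tz":0,"wx":0,"wy":0,"wz":-0.2,"gripper":0},{"tx":-170,"ty":-105,"tz":0,"wx":0,"wy":0,"wz":-0.25,"gripper":0}]}}

```text
time: 1.22
position: [0.301, 0.4843, 0.2228]
tool_rot: [-0.003, 3.141, 0.001]
ft_force: [-0.2, -0.2, 1.0]
grip_width: 0.706
grip_force: 0.0
```

Request:
{"fn": "jog_arm", "kwargs": {"increments": [{"tx":-15,"ty":-36,"tz":0,"wx":0,"wy":0,"wz":0,"gripper":0},{"tx":-30,"ty":-72,"tz":0,"wx":0,"wy":0,"wz":0,"gripper":0},{"tx":-45,"ty":-108,"tz":0,"wx":0,"wy":0,"wz":0,"gripper":0},{"tx":-60,"ty":-144,"tz":0,"wx":0,"wy":0,"wz":0,"gripper":0},{"tx":-75,"ty":-180,"tz":0,"wx":0,"wy":0,"wz":0,"gripper":0}]}}

```text
time: 1.63
position: [0.3753, 0.3039, 0.2228]
tool_rot: [0.001, 3.141, 0.001]
ft_force: [0.2, -0.6, -0.7]
grip_width: 0.327
grip_force: 0.0
```

Request:
{"fn": "jog_arm", "kwargs": {"increments": [{"tx":-15,"ty":-36,"tz":0,"wx":0,"wy":0,"wz":0,"gripper":0},{"tx":-30,"ty":-72,"tz":0,"wx":0,"wy":0,"wz":0,"gripper":0},{"tx":-45,"ty":-108,"tz":0,"wx":0,"wy":0,"wz":0,"gripper":0},{"tx":-60,"ty":-144,"tz":0,"wx":0,"wy":0,"wz":0,"gripper":0},{"tx":-75,"ty":-180,"tz":0,"wx":0,"wy":0,"wz":0,"gripper":0}]}}

```text
time: 2.05
position: [0.4501, 0.1238, 0.223]
tool_rot: [0.001, 3.141, 0.001]
ft_force: [1.1, -0.4, 0.4]
grip_width: 0.021
grip_force: 0.0
```

Request:
{"fn": "jog_arm", "kwargs": {"increments": [{"tx":-12,"ty":-36,"tz":0,"wx":0,"wy":0,"wz":0,"gripper":0},{"tx":-24,"ty":-72,"tz":10,"wx":0,"wy":0,"wz":0,"gripper":0},{"tx":-36,"ty":-108,"tz":20,"wx":0,"wy":0,"wz":0,"gripper":0},{"tx":-48,"ty":-144,"tz":30,"wx":0,"wy":0,"wz":0,"gripper":0},{"tx":-60,"ty":-180,"tz":40,"wx":0,"wy":0,"wz":0,"gripper":0}]}}

```text
time: 2.47
position: [0.51, -0.0561, 0.1827]
tool_rot: [0.001, 3.14, 0.001]
ft_force: [0.2, 1.4, -0.2]
grip_width: 0.003
grip_force: 0.0
```

Request:
{"fn": "jog_arm", "kwargs": {"increments": [{"tx":-1,"ty":-34,"tz":0,"wx":0,"wy":0,"wz":0,"gripper":0},{"tx":-2,"ty":-68,"tz":0,"wx":0,"wy":0,"wz":0,"gripper":0},{"tx":-2.5,"ty":-100,"tz":0,"wx":0,"wy":0,"wz":0,"gripper":0},{"tx":-2.5,"ty":-100,"tz":15,"wx":0,"wy":0,"wz":0,"gripper":0},{"tx":-2.5,"ty":-100,"tz":28,"wx":0,"wy":0,"wz":0,"gripper":0}]}}

```text
time: 2.88
position: [0.5122, -0.1576, 0.155]
tool_rot: [0.009, 3.139, -0.001]
ft_force: [-0.3, 0.7, -0.9]
grip_width: 0.008
grip_force: 0.0
```

```bash
python3 - <<'E'
from h import *
i=grab('top');j=grab('side'); s=ctrl.get_state(); print(s['position'],s['ft_force'],P(j,s['position']),P(i,s['position']))
a=cv2.resize(i['color'][195:245,285:335],(600,600),interpolation=cv2.INTER_CUBIC)[:, :]
c=cv2.resize(j['color'][115:205,250:340],(600,600),interpolation=cv2.INTER_CUBIC)
cv2.imwrite('pics/z2.png',cv2.resize(np.hstack([a,c]),(800,400)))
E
```

```text
[ 0.51041386 -0.1544566   0.15279062] [ 0.29148474  0.49506804 -0.4968568 ] [295.39322861 141.66189929] [314.62493505 219.59667521]
```

View pics/z2.png

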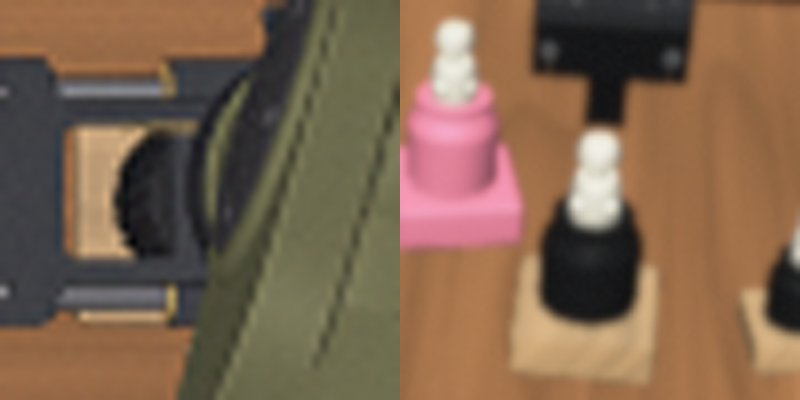

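The left panel shows the gripper hiding the bottle from above. In the right panel the closed fingertip, at about (605,120), hangs just above the valve head at (599,140), so it is well placed to press.

Request:
{"fn": "jog_arm", "kwargs": {"increments": [{"tx":-1,"ty":0,"tz":10,"wx":0,"wy":0,"wz":0,"gripper":0},{"tx":-1,"ty":0,"tz":18,"wx":0,"wy":0,"wz":0,"gripper":0},{"tx":-1,"ty":0,"tz":21,"wx":0,"wy":0,"wz":0,"gripper":0},{"tx":-1,"ty":0,"tz":23,"wx":0,"wy":0,"wz":0,"gripper":0},{"tx":-1,"ty":0,"tz":23,"wx":0,"wy":0,"wz":0,"gripper":0}]}}

```text
time: 3.4
position: [0.5137, -0.1539, 0.1321]
tool_rot: [0.0, 3.14, 0.001]
ft_force: [0.0, 0.8, 4.2]
grip_width: 0.004
grip_force: 2.3
```

Request:
{"fn": "jog_arm", "kwargs": {"increments": [{"tx":0,"ty":0,"tz":1,"wx":0,"wy":0,"wz":0,"gripper":0},{"tx":0,"ty":0,"tz":2,"wx":0,"wy":0,"wz":0,"gripper":0},{"tx":0,"ty":0,"tz":3,"wx":0,"wy":0,"wz":0,"gripper":0},{"tx":0,"ty":0,"tz":3,"wx":0,"wy":0,"wz":0,"gripper":0},{"tx":0,"ty":0,"tz":3,"wx":0,"wy":0,"wz":0,"gripper":0}]}}

```text
time: 3.82
position: [0.5137, -0.1539, 0.1294]
tool_rot: [0.0, 3.14, 0.001]
ft_force: [0.4, 2.8, 5.8]
grip_width: 0.004
grip_force: 3.1
```

Request:
{"fn": "jog_arm", "kwargs": {"increments": [{"tx":0,"ty":-1,"tz":1,"wx":0,"wy":0,"wz":0,"gripper":0},{"tx":0,"ty":-1,"tz":2,"wx":0,"wy":0,"wz":0,"gripper":0},{"tx":0,"ty":-1,"tz":2,"wx":0,"wy":0,"wz":0,"gripper":0},{"tx":0,"ty":-1,"tz":2,"wx":0,"wy":0,"wz":0,"gripper":0},{"tx":0,"ty":-1,"tz":2,"wx":0,"wy":0,"wz":0,"gripper":0}]}}

```text
time: 4.23
position: [0.5137, -0.154, 0.1292]
tool_rot: [-0.0, 3.14, 0.005]
ft_force: [-4.2, 4.6, 19.2]
grip_width: 0.002
grip_force: 9.3
```

Request:
{"fn": "jog_arm", "kwargs": {"increments": [{"tx":0,"ty":0,"tz":-15,"wx":0,"wy":0,"wz":0,"gripper":0},{"tx":0,"ty":0,"tz":-40,"wx":0,"wy":0,"wz":0,"gripper":0},{"tx":0,"ty":20,"tz":-55,"wx":0,"wy":0,"wz":0,"gripper":1},{"tx":0,"ty":55,"tz":-55,"wx":0,"wy":0,"wz":0,"gripper":1},{"tx":0,"ty":95,"tz":-55,"wx":0,"wy":0,"wz":0,"gripper":1}]}}

```text
time: 4.65
position: [0.5132, -0.062, 0.1826]
tool_rot: [0.01, 3.139, -0.001]
ft_force: [0.4, 0.3, -0.7]
grip_width: 0.15
grip_force: 0.0
```

Request:
{"fn": "jog_arm", "kwargs": {"increments": [{"tx":0,"ty":40,"tz":0,"wx":0,"wy":0,"wz":0,"gripper":1},{"tx":0,"ty":80,"tz":0,"wx":0,"wy":0,"wz":0,"gripper":1},{"tx":0,"ty":120,"tz":0,"wx":0,"wy":0,"wz":0,"gripper":1},{"tx":0,"ty":160,"tz":0,"wx":0,"wy":0,"wz":0,"gripper":1},{"tx":0,"ty":200,"tz":0,"wx":0,"wy":0,"wz":0,"gripper":1}]}}

```text
time: 5.07
position: [0.5124, 0.1411, 0.1812]
tool_rot: [-0.001, -3.141, 0.0]
ft_force: [-0.1, -0.5, 0.1]
grip_width: 0.526
grip_force: 0.0
```

Request:
{"fn": "jog_arm", "kwargs": {"increments": [{"tx":0,"ty":40,"tz":0,"wx":0,"wy":0,"wz":0,"gripper":1},{"tx":0,"ty":80,"tz":15,"wx":0,"wy":0,"wz":0,"gripper":1},{"tx":2,"ty":115,"tz":40,"wx":0,"wy":0,"wz":0,"gripper":1},{"tx":2,"ty":118,"tz":70,"wx":0,"wy":0,"wz":0,"gripper":1},{"tx":2,"ty":118,"tz":100,"wx":0,"wy":0,"wz":0,"gripper":1}]}}

```text
time: 5.48
position: [0.51, 0.2616, 0.08]
tool_rot: [0.009, -3.142, -0.001]
ft_force: [0.3, -0.8, 0.8]
grip_width: 0.911
grip_force: 0.0
```

```bash
python3 - <<'E'
from h import *
j=grab('side');i=grab('top'); s=ctrl.get_state(); print(s['position'],s['tool_rot'],P(j,s['position']))
print(P(i,(.5124,-.1555,.137)))
# valve check + grasp view
c=cv2.resize(j['color'][260:360,230:330],(400,400),interpolation=cv2.INTER_CUBIC)
a=cv2.resize(i['color'][195:245,285:335],(400,400),interpolation=cv2.INTER_CUBIC)
cv2.imwrite('pics/z3.png',np.hstack([a,c]))
E
```

```text
[0.50679108 0.25573993 0.075936  ] [ 1.22029847e-03 -3.13215912e+00  1.08139627e-02] [285.82144054 304.70996161]
[314.23886154 218.87441454]
```

View pics/z3.png

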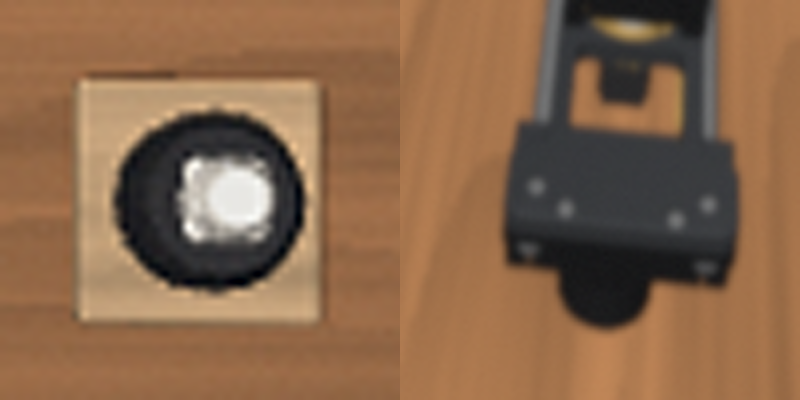

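The left panel shows the valve head back up, at the same spot as before. In the right panel the open gripper straddles the cap at about (605,290).

Request:
{"fn": "jog_arm", "kwargs": {"increments": [{"tx":0,"ty":0,"tz":5,"wx":0,"wy":0,"wz":0,"gripper":1},{"tx":0,"ty":0,"tz":10,"wx":0,"wy":0,"wz":0,"gripper":1},{"tx":0,"ty":0,"tz":10,"wx":0,"wy":0,"wz":0,"gripper":1},{"tx":0,"ty":0,"tz":10,"wx":0,"wy":0,"wz":0,"gripper":1},{"tx":0,"ty":0,"tz":10,"wx":0,"wy":0,"wz":0,"gripper":1}]}}

```text
time: 6.0
position: [0.5123, 0.2577, 0.073]
tool_rot: [0.002, 3.14, 0.002]
ft_force: [-0.0, -0.1, -0.1]
grip_width: 1.001
grip_force: 0.0
```

```bash
python3 - <<'E'
from h import *
for k in range(3):
    j=grab('side'); s=ctrl.get_state(); print(s['time'],s['position'],s['qd'].round(3) if hasattr(s['qd'],'round') else s['qd'])
print(s['joint_positions'])
E
```

```text
6.05 [0.51212897 0.25777754 0.07289883] [-0.003  0.005 -0.003  0.002  0.    -0.    -0.001]
6.1 [0.51191223 0.25774571 0.07263469] [-0.001  0.005  0.001  0.002 -0.    -0.002  0.001]
6.15 [0.51177438 0.25776821 0.07242394] [-0.002  0.005 -0.001  0.004  0.    -0.001 -0.   ]
[-0.81166196  0.28582142  0.34538496  1.8310638  -0.1111288   1.04195568
  1.14668541]
```

Request:
{"fn": "jog_arm", "kwargs": {"increments": [{"tx":0,"ty":1,"tz":15,"wx":0,"wy":0,"wz":0,"gripper":1},{"tx":0,"ty":1,"tz":30,"wx":0,"wy":0,"wz":0,"gripper":1},{"tx":0,"ty":1,"tz":45,"wx":0,"wy":0,"wz":0,"gripper":1},{"tx":0,"ty":1,"tz":50,"wx":0,"wy":0,"wz":0,"gripper":1},{"tx":0,"ty":1,"tz":50,"wx":0,"wy":0,"wz":0,"gripper":0.75}]}}

```text
time: 6.57
position: [0.5103, 0.2581, 0.0204]
tool_rot: [-0.001, -3.139, 0.002]
ft_force: [-0.6, 0.2, -0.8]
grip_width: 0.972
grip_force: 0.0
```

Request:
{"fn": "jog_arm", "kwargs": {"increments": [{"tx":0,"ty":0,"tz":0,"wx":0,"wy":0,"wz":0,"gripper":0.6},{"tx":0,"ty":0,"tz":0,"wx":0,"wy":0,"wz":0,"gripper":0.52},{"tx":0,"ty":0,"tz":0,"wx":0,"wy":0,"wz":0,"gripper":0.3},{"tx":0,"ty":0,"tz":0,"wx":0,"wy":0,"wz":0,"gripper":0.2},{"tx":0,"ty":0,"tz":0,"wx":0,"wy":0,"wz":0,"gripper":0.2}], "grip_force": 40}}

```text
time: 6.98
position: [0.5117, 0.2588, 0.0222]
tool_rot: [0.001, 3.141, 0.001]
ft_force: [-0.6, -0.4, 0.3]
grip_width: 0.63
grip_force: 0.0
```

Request:
{"fn": "jog_arm", "kwargs": {"increments": [{"tx":0,"ty":0,"tz":0,"wx":0,"wy":0,"wz":0,"gripper":0.2},{"tx":0,"ty":0,"tz":0,"wx":0,"wy":0,"wz":0,"gripper":0.2},{"tx":0,"ty":0,"tz":0,"wx":0,"wy":0,"wz":0,"gripper":0.2},{"tx":0,"ty":0,"tz":0,"wx":0,"wy":0,"wz":0,"gripper":0.2},{"tx":0,"ty":0,"tz":0,"wx":0,"wy":0,"wz":0,"gripper":0.2}]}}

```text
time: 7.4
position: [0.5114, 0.2587, 0.0218]
tool_rot: [0.001, 3.141, 0.0]
ft_force: [-0.6, 0.4, 3.1]
grip_width: 0.476
grip_force: 40.0
```

Request:
{"fn": "jog_arm", "kwargs": {"increments": [{"tx":0,"ty":0,"tz":-20,"wx":0,"wy":0,"wz":0,"gripper":0.2},{"tx":0,"ty":0,"tz":-50,"wx":0,"wy":0,"wz":0,"gripper":0.2},{"tx":0,"ty":0,"tz":-90,"wx":0,"wy":0,"wz":0,"gripper":0.2},{"tx":0,"ty":0,"tz":-130,"wx":0,"wy":0,"wz":0,"gripper":0.2},{"tx":0,"ty":-15,"tz":-160,"wx":0,"wy":0,"wz":0,"gripper":0.2}]}}

```text
time: 7.82
position: [0.5113, 0.2471, 0.1846]
tool_rot: [-0.005, 3.139, 0.005]
ft_force: [-0.0, 1.1, -0.1]
grip_width: 0.479
grip_force: 40.0
```

Request:
{"fn": "jog_arm", "kwargs": {"increments": [{"tx":0,"ty":-30,"tz":-3,"wx":0,"wy":0,"wz":0,"gripper":0.2},{"tx":0,"ty":-68,"tz":-3,"wx":0,"wy":0,"wz":0,"gripper":0.2},{"tx":0,"ty":-106,"tz":-3,"wx":0,"wy":0,"wz":0,"gripper":0.2},{"tx":0,"ty":-144,"tz":-3,"wx":0,"wy":0,"wz":0,"gripper":0.2},{"tx":0,"ty":-180,"tz":-3,"wx":0,"wy":0,"wz":0,"gripper":0.2}]}}

```text
time: 8.23
position: [0.5107, 0.0614, 0.1845]
tool_rot: [0.002, 3.141, 0.0]
ft_force: [1.2, -1.2, -0.0]
grip_width: 0.473
grip_force: 40.0
```

Request:
{"fn": "jog_arm", "kwargs": {"increments": [{"tx":0,"ty":-36,"tz":0,"wx":0,"wy":0,"wz":0,"gripper":0.2},{"tx":0,"ty":-72,"tz":0,"wx":0,"wy":0,"wz":0,"gripper":0.2},{"tx":0,"ty":-108,"tz":0,"wx":0,"wy":0,"wz":0,"gripper":0.2},{"tx":0,"ty":-144,"tz":0,"wx":0,"wy":0,"wz":0,"gripper":0.2},{"tx":0,"ty":-175,"tz":0,"wx":0,"wy":0,"wz":0,"gripper":0.2}]}}

```text
time: 8.65
position: [0.5104, -0.1141, 0.1846]
tool_rot: [0.004, 3.141, -0.0]
ft_force: [0.4, 0.7, -0.2]
grip_width: 0.473
grip_force: 40.0
```

Request:
{"fn": "jog_arm", "kwargs": {"increments": [{"tx":-1,"ty":-20,"tz":0,"wx":0,"wy":0,"wz":0,"gripper":0.2},{"tx":-1,"ty":-35,"tz":0,"wx":0,"wy":0,"wz":0,"gripper":0.2},{"tx":-1,"ty":-44.5,"tz":0,"wx":0,"wy":0,"wz":0,"gripper":0.2},{"tx":-1,"ty":-44.5,"tz":0,"wx":0,"wy":0,"wz":0,"gripper":0.2},{"tx":-1,"ty":-44.5,"tz":0,"wx":0,"wy":0,"wz":0,"gripper":0.2}]}}

```text
time: 9.07
position: [0.5119, -0.1554, 0.1843]
tool_rot: [-0.002, -3.141, -0.001]
ft_force: [-1.1, 0.7, 0.1]
grip_width: 0.476
grip_force: 40.0
```

Request:
{"fn": "jog_arm", "kwargs": {"increments": [{"tx":0,"ty":0,"tz":0,"wx":0,"wy":0,"wz":0,"gripper":0.2},{"tx":0,"ty":0,"tz":0,"wx":0,"wy":0,"wz":0,"gripper":0.2},{"tx":0,"ty":0,"tz":0,"wx":0,"wy":0,"wz":0,"gripper":0.2},{"tx":0,"ty":0,"tz":0,"wx":0,"wy":0,"wz":0,"gripper":0.2},{"tx":0,"ty":0,"tz":0,"wx":0,"wy":0,"wz":0,"gripper":0.2}]}}

```text
time: 9.48
position: [0.5121, -0.1553, 0.1846]
tool_rot: [-0.0, 3.142, 0.0]
ft_force: [1.1, -0.9, -0.7]
grip_width: 0.476
grip_force: 40.0
```

```bash
python3 - <<'E'
from h import *
j=grab('side'); s=ctrl.get_state(); print(s['time'],s['position'],s['tool_rot'],s['ft_force'],s['grip_width'])
p=s['position'];print('cap mouth px',P(j,(p[0],p[1],p[2]-.022)),'valve',P(j,(.5123,-.156,.137)))
c=cv2.resize(j['color'][110:210,245:345],(600,600),interpolation=cv2.INTER_CUBIC)
cv2.imwrite('pics/z4.png',c)
E
```

```text
9.5333 [ 0.51207156 -0.15548693  0.18462136] [1.89347814e-04 3.14140301e+00 2.60994833e-04] [ 0.14817027 -0.2406536  -0.62351571] 0.4745479403837507
cap mouth px [295.0153073  137.82935281] valve [294.1758701  146.93999344]
```

View pics/z4.png

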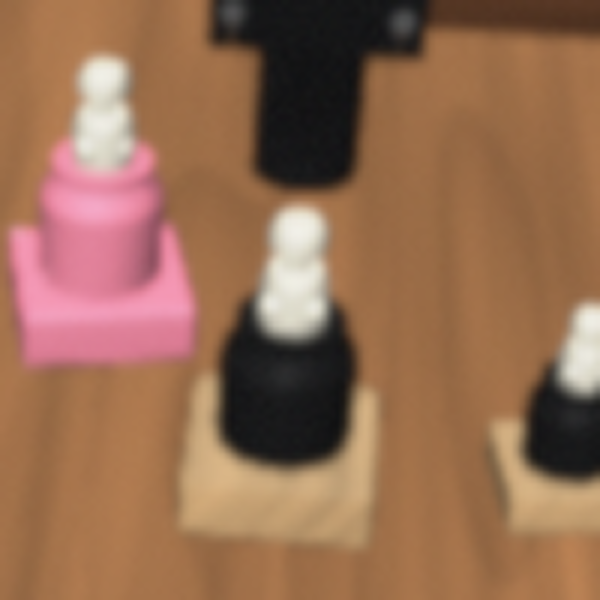

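The cap mouth is centred at about (305,165) in the crop, directly above the valve head at (299,235). Both are within 0.3 px of where the measured positions predict, so I'm lowering the cap.

Request:
{"fn": "jog_arm", "kwargs": {"increments": [{"tx":0,"ty":0,"tz":12,"wx":0,"wy":0,"wz":0,"gripper":0.2},{"tx":0,"ty":0,"tz":22,"wx":0,"wy":0,"wz":0,"gripper":0.2},{"tx":0,"ty":0,"tz":30,"wx":0,"wy":0,"wz":0,"gripper":0.2},{"tx":0,"ty":0,"tz":38,"wx":0,"wy":0,"wz":0,"gripper":0.2},{"tx":0,"ty":0,"tz":44,"wx":0,"wy":0,"wz":0,"gripper":0.2}]}}

```text
time: 9.95
position: [0.5112, -0.1558, 0.1389]
tool_rot: [-0.002, -3.14, -0.0]
ft_force: [0.1, -0.5, -1.6]
grip_width: 0.472
grip_force: 40.0
```

Request:
{"fn": "jog_arm", "kwargs": {"increments": [{"tx":0,"ty":0,"tz":2,"wx":0,"wy":0,"wz":0,"gripper":0.2},{"tx":0,"ty":0,"tz":4,"wx":0,"wy":0,"wz":0,"gripper":0.2},{"tx":0,"ty":0,"tz":6,"wx":0,"wy":0,"wz":0,"gripper":0.2},{"tx":0,"ty":0,"tz":8,"wx":0,"wy":0,"wz":0,"gripper":0.2},{"tx":0,"ty":0,"tz":10,"wx":0,"wy":0,"wz":0,"gripper":0.2}]}}

```text
time: 10.37
position: [0.5124, -0.1564, 0.131]
tool_rot: [0.001, 3.141, -0.001]
ft_force: [0.1, -2.4, 3.2]
grip_width: 0.472
grip_force: 40.0
```

Request:
{"fn": "jog_arm", "kwargs": {"increments": [{"tx":0,"ty":-1,"tz":1,"wx":0,"wy":0,"wz":0,"gripper":0.2},{"tx":0,"ty":-1,"tz":2,"wx":0,"wy":0,"wz":0,"gripper":0.2},{"tx":0,"ty":-1,"tz":3,"wx":0,"wy":0,"wz":0,"gripper":0.2},{"tx":0,"ty":-1,"tz":4,"wx":0,"wy":0,"wz":0,"gripper":0.2},{"tx":0,"ty":-1,"tz":4,"wx":0,"wy":0,"wz":0,"gripper":0.2}]}}

```text
time: 10.78
position: [0.5119, -0.157, 0.1264]
tool_rot: [-0.001, -3.142, 0.0]
ft_force: [-0.0, 0.2, -0.4]
grip_width: 0.478
grip_force: 40.0
```

Request:
{"fn": "jog_arm", "kwargs": {"increments": [{"tx":0,"ty":0,"tz":1,"wx":0,"wy":0,"wz":0,"gripper":0.2},{"tx":0,"ty":0,"tz":2,"wx":0,"wy":0,"wz":0,"gripper":0.2},{"tx":0,"ty":0,"tz":3,"wx":0,"wy":0,"wz":0,"gripper":0.2},{"tx":0,"ty":0,"tz":4,"wx":0,"wy":0,"wz":0,"gripper":0.2},{"tx":0,"ty":0,"tz":5,"wx":0,"wy":0,"wz":0,"gripper":0.2}]}}

```text
time: 11.2
position: [0.5128, -0.1576, 0.123]
tool_rot: [0.002, 3.14, -0.001]
ft_force: [-0.9, -2.0, 8.1]
grip_width: 0.475
grip_force: 40.0
```

Request:
{"fn": "jog_arm", "kwargs": {"increments": [{"tx":0,"ty":0,"tz":1,"wx":0,"wy":0,"wz":0,"gripper":0.2},{"tx":0,"ty":0,"tz":2,"wx":0,"wy":0,"wz":0,"gripper":0.2},{"tx":0,"ty":0,"tz":3,"wx":0,"wy":0,"wz":0,"gripper":0.2},{"tx":0,"ty":0,"tz":4,"wx":0,"wy":0,"wz":0,"gripper":0.2},{"tx":0,"ty":0,"tz":5,"wx":0,"wy":0,"wz":0,"gripper":0.2}]}}

```text
time: 11.62
position: [0.512, -0.1571, 0.1164]
tool_rot: [0.001, 3.141, -0.0]
ft_force: [-1.1, -1.0, 1.1]
grip_width: 0.473
grip_force: 40.0
```

Request:
{"fn": "jog_arm", "kwargs": {"increments": [{"tx":0,"ty":0,"tz":1,"wx":0,"wy":0,"wz":0,"gripper":0.2},{"tx":0,"ty":0,"tz":2,"wx":0,"wy":0,"wz":0,"gripper":0.2},{"tx":0,"ty":0,"tz":3,"wx":0,"wy":0,"wz":0,"gripper":0.2},{"tx":0,"ty":0,"tz":4,"wx":0,"wy":0,"wz":0,"gripper":0.2},{"tx":0,"ty":0,"tz":5,"wx":0,"wy":0,"wz":0,"gripper":0.2}]}}

```text
time: 12.03
position: [0.5118, -0.157, 0.1117]
tool_rot: [-0.001, -3.141, -0.0]
ft_force: [-3.0, -1.6, 9.2]
grip_width: 0.473
grip_force: 40.0
```

Request:
{"fn": "jog_arm", "kwargs": {"increments": [{"tx":0,"ty":0,"tz":0.5,"wx":0,"wy":0,"wz":0,"gripper":0.2},{"tx":0,"ty":0,"tz":1,"wx":0,"wy":0,"wz":0,"gripper":0.2},{"tx":0,"ty":0,"tz":1,"wx":0,"wy":0,"wz":0,"gripper":0.2},{"tx":0,"ty":0,"tz":1,"wx":0,"wy":0,"wz":0,"gripper":0.2},{"tx":0,"ty":0,"tz":1,"wx":0,"wy":0,"wz":0,"gripper":0.2}]}}

```text
time: 12.45
position: [0.5118, -0.157, 0.1118]
tool_rot: [-0.001, -3.141, -0.001]
ft_force: [-4.7, -0.6, 8.8]
grip_width: 0.475
grip_force: 40.0
```

Request:
{"fn": "jog_arm", "kwargs": {"increments": [{"tx":0.5,"ty":0,"tz":0.5,"wx":0,"wy":0,"wz":0,"gripper":0.2},{"tx":0.5,"ty":0,"tz":1,"wx":0,"wy":0,"wz":0,"gripper":0.2},{"tx":0.5,"ty":0,"tz":1,"wx":0,"wy":0,"wz":0,"gripper":0.2},{"tx":0.5,"ty":0,"tz":1,"wx":0,"wy":0,"wz":0,"gripper":0.2},{"tx":0.5,"ty":0,"tz":1,"wx":0,"wy":0,"wz":0,"gripper":0.2}]}}

```text
time: 12.87
position: [0.5118, -0.157, 0.1117]
tool_rot: [0.001, 3.141, 0.002]
ft_force: [-5.8, -0.8, 14.5]
grip_width: 0.473
grip_force: 40.0
```

```bash
python3 - <<'E'
from h import *
for k in range(8):
    j=grab('side'); s=ctrl.get_state(); print(s['time'],s['position'].round(4),s['ft_force'].round(1),s['grip_force'])
c=cv2.resize(j['color'][90:240,200:350],(600,600),interpolation=cv2.INTER_CUBIC)
cv2.imwrite('pics/z5.png',c)
E
```

```text
12.9167 [ 0.5118 -0.157   0.1117] [-5.6 -0.6 13.7] 40.00336416060776
12.9667 [ 0.5118 -0.157   0.1117] [-5.2 -0.8 14.6] 40.003336908193035
13.0167 [ 0.5118 -0.157   0.1117] [-5.4 -0.6 14.5] 40.00338279525465
13.0667 [ 0.5118 -0.157   0.1117] [-5.1 -0.8 14.5] 40.003344107442445
13.1167 [ 0.5118 -0.157   0.1117] [-5.9 -0.4 13.5] 40.003321990304244
13.1667 [ 0.5118 -0.157   0.1117] [-5.1 -1.  14.7] 40.003355367583424
13.2167 [ 0.5118 -0.157   0.1117] [-5.3 -0.9 13.2] 40.003378110299934
13.2667 [ 0.5118 -0.157   0.1117] [-4.5 -0.3 14.5] 40.0033270790729
```

View pics/z5.png

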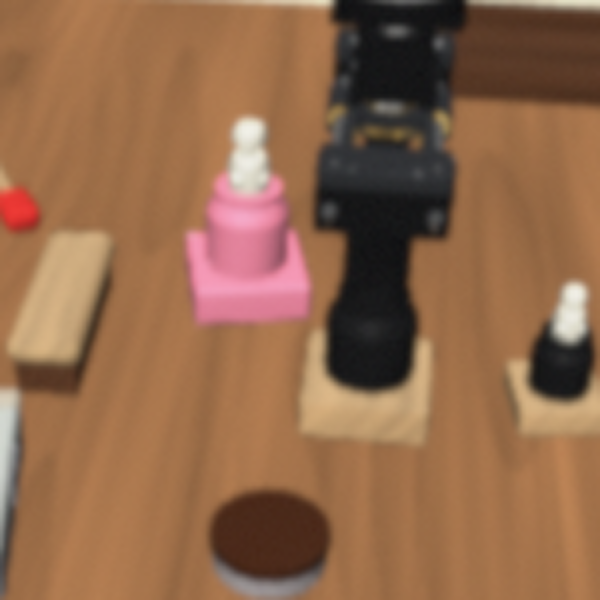

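The cap, at about (375,280), sits on the collar with no white neck showing. The TCP height matches fully home at 90 mm, and the push is a steady 14 N.

```bash
python3 -c "
from bench import ctrl
print(ctrl.close_job())"
```

```text
the job is handed in; nothing more can be done
None
```

The valve was pressed to its stop and came back up, then the cap was snapped on fully home at 90 mm; I handed the job in at about 13.3 s with the gripper still pushing the cap down at about 14 N.

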